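# Key the test jig on and hold the field tester over the live board's transformer

### The arm

A 6-joint arm with a two-finger parallel gripper is mounted at the origin on the work surface. World frame = base frame: x ahead of the robot, y to its left, z up, the work surface at z = 0. Lengths are in m, angles in rad, forces in N, time in s.
With the tool pointing down it reaches from about 0.4 to 0.825 m from the base axis. Payload 7 kg.
Tool frame: the origin (TCP) lies between the finger pads; the fingertips stand finger_overhang ahead of it and the grasp point (between the pads) lies 6 mm ahead of it (finger_overhang is the distance from the TCP to the fingertips, in m); z points along the fingers, y is the line along which they close (so a half turn about z gives the same grasp; the last joint's range is limited). The gripper opens to 85 mm and grips with 20 to 120 N. Pads are 22 mm wide; open, the fingers measure 114 mm over their backs; the gripper's body (76 mm by 85 mm) begins 54 mm behind the grasp point. The pads swing forward as they close: fully open they stand 13 mm farther back than shut.
Start: joints at [1.467, 0.359, 0.012, 0, -1.224, -0.288], TCP at [0.258, 0.624, 0.256] pointing down, gripper open.
Joint ranges: [-3.07, 3.07], [-1.43, 2.12], [-1.02, 1.25], [-3.03, 1.67], [-3.05, -0], [-3.03, 3.03]. Speed limits (rad/s): [2.39, 2.39, 3.01, 3.14, 3.14, 3.14].

### API

Orientations are given as a unit quaternion [x, y, z, w].
In Python, from bench import * gives the robot as it stands.
- The arm moves only by the shell command python3 -m pendant 'ROWS' [FORCE]. ROWS is JSON, a list of rows, each an object of numbers: "jaw": the closure, from 0 (fully open) to 1 (shut); "tx", "ty", "tz": the shift along the tool's x, y, z each as a share of 1000 mm, from -1 to 1; "ax", "ay", "az": the turn, a rotation vector about the tool's x, y, z each as a share of pi/2 rad, from -1 to 1. In form: [{"jaw": .., "tx": .., "ty": .., "tz": .., "ax": .., "ay": .., "az": ..}, ...]. A call has 1 to 12 rows; each row is the pose to reach, as a shift and turn from the pose commanded when the call began, along the tool's axes at that moment; what a row does not reach only later rows make up. A row lasts 1/10 s, in which the tool goes at most 50 mm and 8.59 degrees, less where a joint would pass 70% of its speed; a pose out of reach is approached as far as the arm can. A call with a number of a shift or a turn outside -1 to 1 is refused whole. A call with a gripper value outside its range is refused whole. The fingers move at their own pace and stop on an object; FORCE is the grip in N (left out, the last holds). Time passes only in rows, so rows that repeat a pose let the fingers close. It gives the time, the measured TCP pose, the force, the opening and the grip force at its end, in the units of the state.
- read_state(): the state, without advancing time (a new reading comes with each control period).
- grab_frame(name): name is "scene" or "top" or "wrist"; returns a dict with "frame" (480x640x3 uint8, red, green, blue), "fx", "fy", "cx", "cy" (pixels), "camera_from_world" (4x4, takes a point from world to camera coordinates); the wrist camera has in their place "T_tool_cam" (4x4, takes a point from camera to tool coordinates, whose origin is the TCP and whose axes are the flange's). Camera axes: x right, y up, looking along -z (the intrinsics and any distortion apply to the point x, -y, -z); pixel columns grow to the right and rows downward; lengths in m; the calibration is good to about 2 mm. A picture is of the moment at which its call begins: read the wrist's pose just before it. There is no depth.
- job_done(): hands the job in; it is judged then, once.
The state is a dict: "time": time; "joint_positions": joint angles; "qvel": joint speeds; "joint_efforts": joint torques, N m; "tool_pos": TCP position; "tool_rot": TCP orientation; "wrist_force": force on the tool from outside, world axes, zero at the start; "moment": the same for the moment, N m; "gripper_width": opening from 0.0 (shut) to 1.0 (fully open); "grasp_force": force on a finger pad.
Only numpy, scipy, OpenCV 4.12 (cv2) and the standard library are available. Lean on these libraries where they do the work, as an engineer would, in place of code of your own. Each camera call takes 0.05 s, during which the arm holds its last target. There are 200 camera calls.

### The job

Switch on the test jig: take the blue key from the rack, push it fully down into the jig's key switch, turn it clockwise as far as it goes and leave it there. Then lift the orange field tester out of its cradle, carry it over the bins and heatsinks and hold it upright, head down, about 8 mm above the middle of the yellow-and-black transformer of the board in the jig, its wide side in line with the transformer's long side. Never touch the board, leave all other things where they are, and finish while still holding the tester steady there for its reading.

Things in the scene. Friction and masses are not known exactly. Their poses are not given: they have to be found in the camera images.
- jig: Function-test jig, a grey box 260 (x) x 280 (y) x 60 mm high with a black deck; fixed. Origin: centre of its underside; z up. The board lies on the -y half of the deck, the aluminium control strip on the +y half: key switch, a red stop button (85 mm above the table, 115 mm from the switch along jig +x), two lamps.
- switch_mouth (a point): Centre of the key switch's steel rotor's top face, 80 mm above the table, at (-60, 88) mm in the jig's frame, inside a round blue collar (34 mm across, ends 0 to 1 mm below it). x axis along the key slot, turning with the rotor; z up. Slot 10.4 x 5.4 mm, 18 mm deep, edge chamfered 1.2 mm; the key fits either way round.
- keyswitch (a joint): Angle of the key switch's rotor: 0 = OFF (slot along the jig's x, always so at the start), grows clockwise seen from above, stop at 1.05 rad (60 degrees) = ON. Takes about 0.03 N m and stays where it is left. The key has some 0.15 rad of play in the slot, so turn the hand about 0.2 rad more than the rotor. The key is not locked in.
- rack: Aluminium key rack, a block 150 (x) x 44 (y) x 24 mm high with three slots 50 mm apart along its x axis, each holding a key; fixed. Origin: centre of its underside.
- key_blue: Blue plastic-headed key, 30 g, upright in one of the rack's slots. Origin: tip of the blade; z up to the head, x along its width. Steel blade 9 (x) x 4 (y) x 16 mm, tip bevelled; head 28 (x) x 10 (y) x 40 mm, from 16 to 56 mm above the origin; its shoulder rests on the rack or, fully in, on the rotor. Grip across the 10 mm, 43 mm above the origin, so that the fingertips clear rack and collar.
- key_red: Red key of the same shape in the rack; leave it alone. Origin: tip of its blade.
- key_yellow: Yellow key of the same shape in the rack; leave it alone. Origin: tip of its blade.
- cradle: Black charging cradle, base 100 (x) x 80 (y) x 12 mm, with a grey pocket 27.4 x 15.4 mm inside, its rim 52 mm above the table; fixed. Origin: centre of its underside. It may stand left or right of the jig, with the rack on the other side.
- tester: Cordless field tester, 166 mm tall, about 180 g, upright, head down, in the cradle's pocket. Origin: centre of the flat tip of the head; z up to its other end, x along its width. White head 24 (x) x 12 (y) mm, 0 to 52 mm up; grey neck; orange body 42 (x) x 24 (y) mm, 60 to 166 mm up. Grip across the 24 mm, 125 to 140 mm above the origin.
- board: Green power-supply board 150 (x) x 110 (y) x 2 mm clamped in the jig, live once switched on; axes as the jig's. Origin: centre of its underside, 70 mm above the table. Tallest: two finned aluminium heatsinks along x (80 mm long, tops 112 mm above the table, inner faces 41 mm from the board's middle line), two capacitors with silver tops (102 mm).
- xfmr_top (a point): Centre of the top of the transformer in the middle of the board, 100 mm above the table: a black ferrite core 40 (x) x 14 (y) mm with yellow tape windings 30 x 30 mm; 28 mm tall. x along its long side (the core), z up.
- bin_screws: Blue open parts bin with screws, 115 x 64 x 70 mm high, between the jig and what stands to its left. Origin: centre of its underside.
- bin_clips: Green open parts bin with clips, 115 x 64 x 70 mm high, between the jig and what stands to its right. Origin: centre of its underside.
- pliers: Blue-handled pliers lying at the right, 135 mm long. Origin: at their pivot.
- screwdriver: Dark electric screwdriver lying at the left, 200 mm long, 38 mm thick. Origin: under its nose end.
- supply: Finished power supply in a perforated metal case, 116 x 78 x 35 mm, at the back. Origin: centre of its underside.
- cover: Loose perforated steel cover, 120 x 82 x 26 mm, at the back. Origin: centre of its underside.
There are look-alikes about, which are no part of the job. Leave any green or purple look-alike of the tester alone.

How it is judged:
On the way, in this order (a step that is already met when the one before it is completed fails the run):
1. the blue key is fully down in the key switch (z of key_blue in the frame of switch_mouth below -0.012 m and horizontal distance between key_blue and switch_mouth below 0.004 m and angle between key_blue's own z axis and vertical below 0.15 rad), for 0.1 s.
2. the switch is turned clockwise to ON with the blue key in it (all of step 1 and value of joint keyswitch above 0.92 rad), for 0.2 s.
At the end, for the whole second after the job is handed in: Blue key let go, fully down (within 4 mm) in the switch, which is ON (over 0.92 rad). Tester held only by the fingers, still, upright within 0.12 rad, tip 2 to 16 mm above the transformer and within 8 mm of its centre, wide side within 0.16 rad of its long side (all of step 2 and contact force between key_blue and the fingers below 0.1 N and z of tester in the frame of xfmr_top between 0.002 and 0.016 m and horizontal distance between tester and xfmr_top below 0.008 m and angle between the x axis of tester and the x axis of xfmr_top, either way round below 0.16 rad and angle between tester's own z axis and vertical below 0.12 rad and linear speed of tester below 0.02 m/s and angular speed of tester below 0.15 rad/s and contact force between tester and the fingers above 2 N and contact force between tester and jig below 0.05 N); the arm keeps its last pose, push and grip.
It fails at once if the tester, the key or the robot touches the board (contact force between any of tester, key_blue, the arm, the fingers and board above 0.3 N).
It fails at once if another key, a bin, a tool or a part is moved out of its place (keys 12 mm, the rest 20 mm) (distance of any of key_red, key_yellow from where it was at the start of the episode above 0.012 m or distance of any of bin_screws, bin_clips, pliers, screwdriver, supply, cover from where it was at the start of the episode above 0.02 m).
It also fails if it takes over 64 s, if anything falls off the work surface, if the arm or the gripper's body presses on something with over 40 N, if the wrist force passes 120 N, or if a joint passes its speed limit or range.

## Working session

There is one attempt and no reset: what is moved stays moved. The work goes in short steps, Python scripts to look and compute and a shell command to move; the robot and the scene stay as the last step left them, time stands still between calls to the robot, and variables do not carry over. Pictures are saved under pics/ and viewed, at most 10 in all, crops included, and the job is handed in when it is done.

```bash
mkdir -p pics; ls
cat > h.py <<'E'
from bench import *
import numpy as np, cv2
from scipy.spatial.transform import Rotation as R
def grab(n):
    s=read_state(); f=grab_frame(n)
    if n=='wrist':
        T=np.eye(4);T[:3,:3]=R.from_quat(s['tool_rot']).as_matrix();T[:3,3]=s['tool_pos']
        f['wc']=T@np.array(f['T_tool_cam'])
    else: f['wc']=np.linalg.inv(np.array(f['camera_from_world']))
    return f
def cast(f,u,v,z):
    d=f['wc'][:3,:3]@np.array([(u-f['cx'])/f['fx'],-(v-f['cy'])/f['fy'],-1]);o=f['wc'][:3,3]
    return o+d*(z-o[2])/d[2]
def proj(f,p):
    c=np.linalg.inv(f['wc'])@np.append(p,1); return np.array([f['cx']-f['fx']*c[0]/c[2],f['cy']+f['fy']*c[1]/c[2]])
def save(f,n): cv2.imwrite('pics/'+n,cv2.cvtColor(f['frame'],cv2.COLOR_RGB2BGR))
E
python3 - <<'E'
from h import *
for n in('scene','top'):
    f=grab(n); save(f,n+'.png'); np.save(n+'.npy',f,allow_pickle=True)
    print(n,f['wc'].round(3).tolist(),f['fx'],f['fy'],f['cx'],f['cy'],f.keys())
print(read_state())
E
```

```text
pics
scene [[0.277, -0.802, 0.53, 1.124], [0.961, 0.228, -0.157, -0.159], [0.005, 0.552, 0.834, 1.048], [0.0, 0.0, 0.0, 1.0]] 434.75758447206886 434.75758447206886 318.21657526517436 239.76907320851095 dict_keys(['frame', 'fx', 'fy', 'cx', 'cy', 'camera_from_world', 'wc'])
top [[-0.018, 0.987, -0.157, 0.383], [-1.0, -0.016, 0.011, 0.012], [0.008, 0.157, 0.988, 1.091], [0.0, 0.0, 0.0, 1.0]] 450.83188281115343 450.83188281115343 323.14419536680555 236.75208912076778 dict_keys(['frame', 'fx', 'fy', 'cx', 'cy', 'camera_from_world', 'wc'])
{'time': 0.1, 'joint_positions': array([ 1.46710654e+00,  3.59323658e-01,  1.11714615e-02, -3.00919336e-04,
       -1.22409716e+00, -2.88096869e-01]), 'qvel': array([-0.00065063, -0.00232615,  0.00210486,  0.00204412, -0.00244412,
        0.0004435 ]), 'joint_efforts': array([-1.58840525e-03, -5.84766769e+01,  2.94104540e+01,  6.95453614e+00,
       -3.24565975e-03,  6.96881102e-06]), 'tool_pos': array([0.25761904, 0.62349187, 0.25546242]), 'tool_rot': array([ 9.80863940e-01, -1.94693051e-01, -7.39766294e-05,  7.36455777e-04]), 'wrist_force': array([-0.1065925 ,  0.13557916, -0.267595  ]), 'moment': array([ 0.00240774, -0.04980148, -0.06102859]), 'grasp_force': 0.0, 'gripper_width': 0.997791632482413}
```

View pics/top.png

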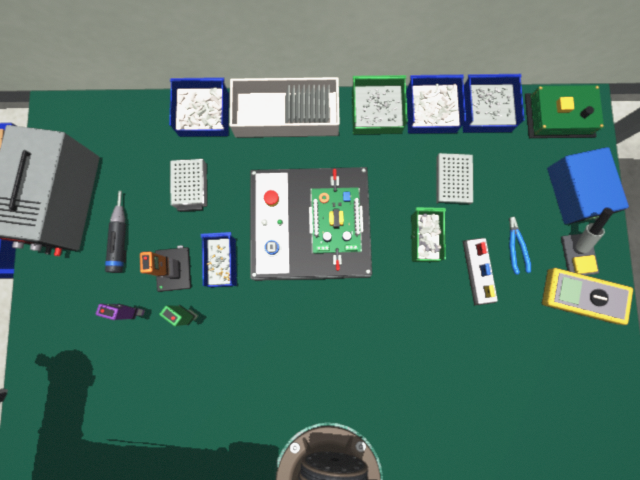

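View pics/scene.png

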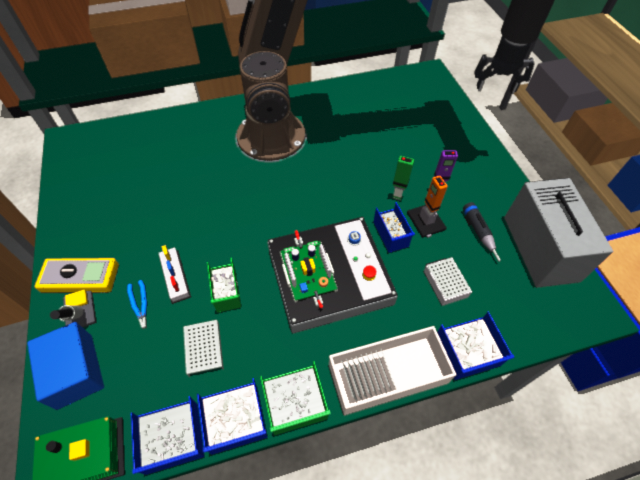

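The top view shows the rack on the right with the red key at (482,248), blue at (486,270) and yellow at (490,291). The jig is in the middle, with the switch collar at (272,247), the stop button at (271,198) and the transformer at (336,218). The cradle is on the left at (173,268) with the orange tester, top at (153,263).
The green (180,315) and purple (115,312) testers are look-alikes. The orange one in the cradle fits the description, and the blue key is the rack's middle one.

Run:
```python
from h import *
f=np.load('top.npy',allow_pickle=True).item();g=np.load('scene.npy',allow_pickle=True).item()
def blob(f,lo,hi,box):
    h=cv2.cvtColor(f['frame'],cv2.COLOR_RGB2HSV);m=cv2.inRange(h,np.array(lo),np.array(hi));x0,y0,x1,y1=box
    k=np.zeros_like(m);k[y0:y1,x0:x1]=m[y0:y1,x0:x1]
    n,_,st,c=cv2.connectedComponentsWithStats(k);i=1+np.argmax(st[1:,4]);return c[i],st[i].tolist()
C={'red':((0,150,90),(6,255,255)),'blue':((100,120,80),(125,255,255)),'yel':((22,150,90),(35,255,255)),'or':((7,170,100),(18,255,255))}
for n,c,b,z in[('kred','red',(465,235,500,305),.06),('kblue','blue',(465,235,500,305),.06),('kyel','yel',(465,235,500,305),.06),('stop','red',(255,175,285,210),.085),('collar','blue',(258,235,288,260),.08),('tester','or',(135,245,195,290),.166),('xf','yel',(322,205,350,232),.1)]:
    c,s=blob(f,*C[c],b);print(n,c.round(1),s,cast(f,*c,z).round(4))
im=f['frame']
a=cv2.resize(im[230:310,455:535],(480,480),interpolation=cv2.INTER_CUBIC)
b=cv2.resize(im[230:330,95:200],(320,305),interpolation=cv2.INTER_CUBIC)
o=np.zeros((480,800,3),np.uint8);o[:,:480]=a;o[:305,480:]=b
cv2.imwrite('pics/crop1.png',o[:,:,::-1])
```

```text
kred [481.2 248.4] [477, 243, 9, 12, 68] [ 0.5133 -0.3641  0.06  ]
kblue [485.6 269.6] [481, 264, 9, 12, 69] [ 0.4642 -0.3706  0.06  ]
kyel [487.7 291.1] [485, 287, 7, 9, 39] [ 0.4151 -0.3718  0.06  ]
stop [270.6 197.1] [264, 191, 14, 14, 134] [0.6366 0.1198 0.085 ]
collar [273.6 251.4] [268, 248, 11, 6, 14] [0.5118 0.1135 0.08  ]
tester [152.1 266.8] [142, 252, 20, 23, 76] [0.4733 0.3537 0.166 ]
xf [341.  223.5] [340, 223, 3, 2, 6] [ 0.5696 -0.0391  0.1   ]
```

View pics/crop1.png

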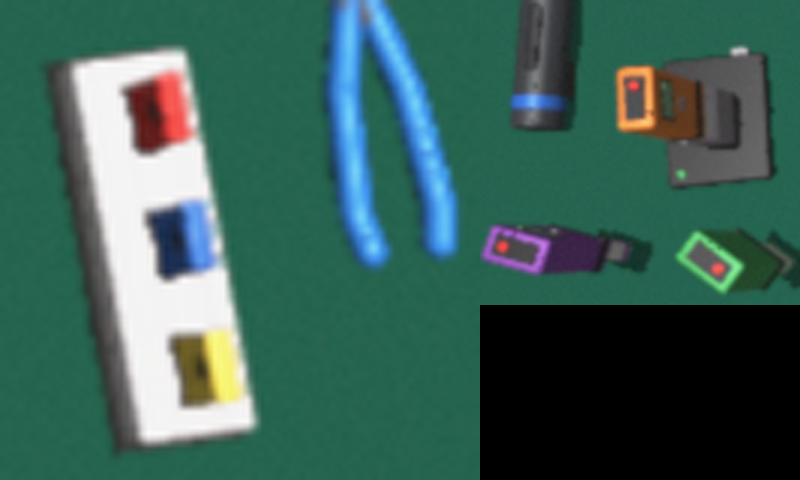

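The crop confirms it: the blue key is the rack's middle one, and the orange tester stands in the cradle, apart from the loose purple and green ones. Next I'll move towards the key for a wrist view.

```bash
cat >> h.py <<'E'
def rel(pos,psi=None):
    """rows' numbers to bring the TCP to pos, tool down, tool x axis at psi deg"""
    s=read_state();r=R.from_quat(s['tool_rot']);x=r.as_matrix()[:,0];p0=np.degrees(np.arctan2(x[1],x[0]))
    q=r if psi is None else R.from_euler('z',psi,degrees=True)*R.from_euler('x',180,degrees=True)
    d=r.inv().apply(np.array(pos)-s['tool_pos']);w=(r.inv()*q).as_rotvec()/(np.pi/2)
    print('t',s['time'].__round__(2),'pos',s['tool_pos'].round(4),'psi',p0.round(2),'| txyz',d.round(4),'axyz',w.round(4),'rows',np.ceil(max(np.linalg.norm(d)/.05,np.linalg.norm(w)*90/8.59)))
E
python3 - <<'E'
from h import *
f=grab('wrist');print(np.array(f['T_tool_cam']).round(4).tolist(),f['fx'],f['cx'],f['cy'])
t=np.load('top.npy',allow_pickle=True).item();print(cast(t,488.2,269.2,.064), cast(t,272,247,.08),cast(t,336,218,.1))
rel([.45,.3,.32],11)
rel([.46,-.375,.25],11)
E
```

```text
[[-0.0001, 0.9476, 0.3196, 0.0816], [1.0, -0.0001, 0.0006, 0.0007], [0.0006, 0.3196, -0.9476, -0.1182], [0.0, 0.0, 0.0, 1.0]] 357.4562847830211 321.4591838097584 236.49381102513732
[ 0.46458765 -0.37509654  0.064     ] [0.52195405 0.11715451 0.08      ] [ 0.58235515 -0.02819112  0.1       ]
t 0.15 pos [0.2576 0.6236 0.2556] psi -22.45 | txyz [ 0.3014  0.2256 -0.0641] axyz [ 8.000e-04  1.000e-04 -3.717e-01] rows 8.0
t 0.15 pos [0.2576 0.6236 0.2556] psi -22.45 | txyz [0.5684 0.8456 0.0067] axyz [ 8.000e-04  1.000e-04 -3.717e-01] rows 21.0
```

```bash
python3 -m pendant '[{"jaw":0,"tx":0.3,"ty":0.225,"tz":-0.065,"az":-0.37},{"jaw":0,"tx":0.3,"ty":0.225,"tz":-0.065,"az":-0.37},{"jaw":0,"tx":0.3,"ty":0.225,"tz":-0.065,"az":-0.37},{"jaw":0,"tx":0.3,"ty":0.225,"tz":-0.065,"az":-0.37},{"jaw":0,"tx":0.3,"ty":0.225,"tz":-0.065,"az":-0.37},{"jaw":0,"tx":0.3,"ty":0.225,"tz":-0.065,"az":-0.37},{"jaw":0,"tx":0.3,"ty":0.225,"tz":-0.065,"az":-0.37},{"jaw":0,"tx":0.3,"ty":0.225,"tz":-0.065,"az":-0.37},{"jaw":0,"tx":0.3,"ty":0.225,"tz":-0.065,"az":-0.37},{"jaw":0,"tx":0.3,"ty":0.225,"tz":-0.065,"az":-0.37}]' 40
python3 -c "
from h import *
rel([.52,.1172,.22],11)
rel([.46,-.375,.22],11)"
```

```text
t 0.15 pos [0.2576 0.6236 0.2556] psi -22.45 | txyz [0.4359 0.3677 0.0361] axyz [ 8.000e-04  1.000e-04 -3.717e-01] rows 12.0
t 0.15 pos [0.2576 0.6236 0.2556] psi -22.45 | txyz [0.5684 0.8455 0.0367] axyz [ 8.000e-04  1.000e-04 -3.717e-01] rows 21.0invalid input at $[0]: expected keys jaw, tx, ty, tz, ax, ay, az
```

```bash
python3 -m pendant '[{"jaw":0,"tx":0.3,"ty":0.225,"tz":-0.065,"ax":0,"ay":0,"az":-0.37},{"jaw":0,"tx":0.3,"ty":0.225,"tz":-0.065,"ax":0,"ay":0,"az":-0.37},{"jaw":0,"tx":0.3,"ty":0.225,"tz":-0.065,"ax":0,"ay":0,"az":-0.37},{"jaw":0,"tx":0.3,"ty":0.225,"tz":-0.065,"ax":0,"ay":0,"az":-0.37},{"jaw":0,"tx":0.3,"ty":0.225,"tz":-0.065,"ax":0,"ay":0,"az":-0.37},{"jaw":0,"tx":0.3,"ty":0.225,"tz":-0.065,"ax":0,"ay":0,"az":-0.37},{"jaw":0,"tx":0.3,"ty":0.225,"tz":-0.065,"ax":0,"ay":0,"az":-0.37},{"jaw":0,"tx":0.3,"ty":0.225,"tz":-0.065,"ax":0,"ay":0,"az":-0.37},{"jaw":0,"tx":0.3,"ty":0.225,"tz":-0.065,"ax":0,"ay":0,"az":-0.37},{"jaw":0,"tx":0.3,"ty":0.225,"tz":-0.065,"ax":0,"ay":0,"az":-0.37}]' 40
python3 -c "
from h import *
rel([.50,.1172,.24],6)
rel([.46,-.375,.22],11)"
```

```text
time: 1.15
tool_pos: [0.4493, 0.3007, 0.3213]
tool_rot: [0.996, 0.094, -0.0, -0.0]
wrist_force: [-0.3, 0.4, -0.0]
gripper_width: 0.996
grasp_force: 0.0
t 1.15 pos [0.4493 0.3007 0.3213] psi 10.75 | txyz [0.0155 0.1898 0.0813] axyz [-0.0002 -0.      0.0527] rows 5.0
t 1.15 pos [0.4493 0.3007 0.3213] psi 10.75 | txyz [-0.1155  0.6659  0.1011] axyz [-0.0002 -0.     -0.0028] rows 14.0
```

```bash
python3 -m pendant '[{"jaw":0,"tx":0.016,"ty":0.19,"tz":0.08,"ax":0,"ay":0,"az":0.053},{"jaw":0,"tx":0.016,"ty":0.19,"tz":0.08,"ax":0,"ay":0,"az":0.053},{"jaw":0,"tx":0.016,"ty":0.19,"tz":0.08,"ax":0,"ay":0,"az":0.053},{"jaw":0,"tx":0.016,"ty":0.19,"tz":0.08,"ax":0,"ay":0,"az":0.053},{"jaw":0,"tx":0.016,"ty":0.19,"tz":0.08,"ax":0,"ay":0,"az":0.053},{"jaw":0,"tx":0.016,"ty":0.19,"tz":0.08,"ax":0,"ay":0,"az":0.053},{"jaw":0,"tx":0.016,"ty":0.19,"tz":0.08,"ax":0,"ay":0,"az":0.053}]'
python3 -c "
from h import *
f=grab('wrist');save(f,'w1.png');np.save('w1.npy',f,allow_pickle=True)
rel([.46,-.375,.22],11)"
```

```text
time: 1.85
tool_pos: [0.5008, 0.119, 0.2416]
tool_rot: [0.999, 0.053, 0.0, -0.0]
wrist_force: [-0.2, -1.4, -0.3]
gripper_width: 0.999
grasp_force: 0.0
t 1.9 pos [0.5008 0.1193 0.2418] psi 6.17 | txyz [-0.0936  0.487   0.0215] axyz [-0.0002 -0.0005 -0.0537] rows 10.0
```

View pics/w1.png

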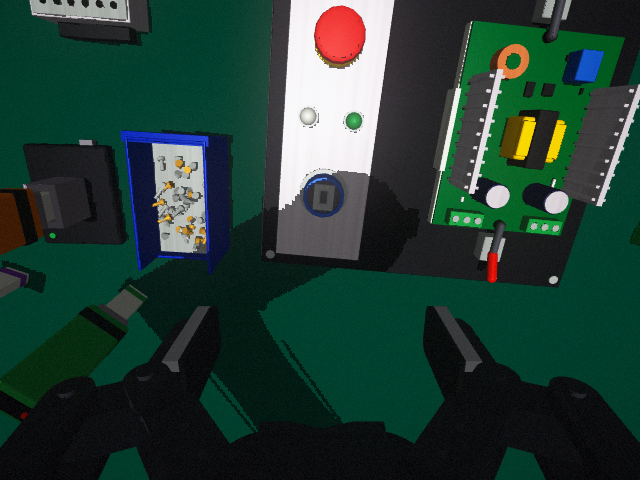

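The wrist view shows the collar at (323,195) with the slot near-vertical, the stop button at (340,35), and the transformer at (533,139) with its core running from (545,112) to (525,166). I'll measure these by contours.

```bash
cat >> h.py <<'E'
def big(m,box):
    x0,y0,x1,y1=box;k=np.zeros_like(m);k[y0:y1,x0:x1]=m[y0:y1,x0:x1]
    return max(cv2.findContours(k,cv2.RETR_EXTERNAL,cv2.CHAIN_APPROX_NONE)[0],key=cv2.contourArea)
def hsv(f,lo,hi): return cv2.inRange(cv2.cvtColor(f['frame'],cv2.COLOR_RGB2HSV),np.array(lo),np.array(hi))
def world(f,c,z): return np.array([cast(f,u,v,z)[:2] for u,v in c.reshape(-1,2)],np.float32)
E
python3 - <<'E'
from h import *
f=np.load('w1.npy',allow_pickle=True).item()
c=cv2.convexHull(big(hsv(f,(100,90,25),(130,255,255)),(295,165,355,222)))
w=world(f,c,.0795);print('collar',cv2.fitEllipse(w*1000))
c=cv2.convexHull(big(hsv(f,(0,150,90),(6,255,255)),(305,0,375,65)));w=world(f,c,.085);print('stop',cv2.fitEllipse(w*1000))
c=big(hsv(f,(20,140,120),(35,255,255)),(495,100,575,175));
m=hsv(f,(20,120,80),(35,255,255));k=np.zeros_like(m);k[100:175,495:575]=m[100:175,495:575];
p=cv2.findNonZero(k);w=world(f,cv2.convexHull(p),.098);r=cv2.minAreaRect(w*1000);print('winding',r)
# board green outline, strip white outline
for n,lo,hi,b,z in[('deckstrip',(0,0,150),(180,40,255),(270,60,400,170),.0615)]:
    c=big(hsv(f,lo,hi),b);print(n,cv2.minAreaRect(world(f,c,z)*1000))
# deck front screws
print([cast(f,*p,.062).round(4) for p in((270,254),(553,280))])
im=f['frame'];a=cv2.resize(im[160:230,290:360],(490,490),interpolation=cv2.INTER_CUBIC);b=cv2.resize(im[95:180,495:580],(310,310),interpolation=cv2.INTER_CUBIC)
o=np.zeros((490,800,3),np.uint8);o[:,:490]=a;o[:310,490:]=b;cv2.imwrite('pics/crop2.png',o[:,:,::-1])
E
```

```text
collar ((522.115478515625, 119.9222183227539), (32.691959381103516, 35.461692810058594), 98.302978515625)
stop ((635.55859375, 121.03679656982422), (33.6197395324707, 34.43196105957031), 12.23515796661377)
winding ((582.30810546875, -22.746652603149414), (29.515525817871094, 41.520023345947266), 0.600578784942627)
deckstrip ((581.801513671875, 120.33450317382812), (89.04801940917969, 74.1533432006836), 0.64261794090271)
[array([0.4607, 0.1608, 0.062 ]), array([ 0.4628, -0.0986,  0.062 ])]
```

View pics/crop2.png

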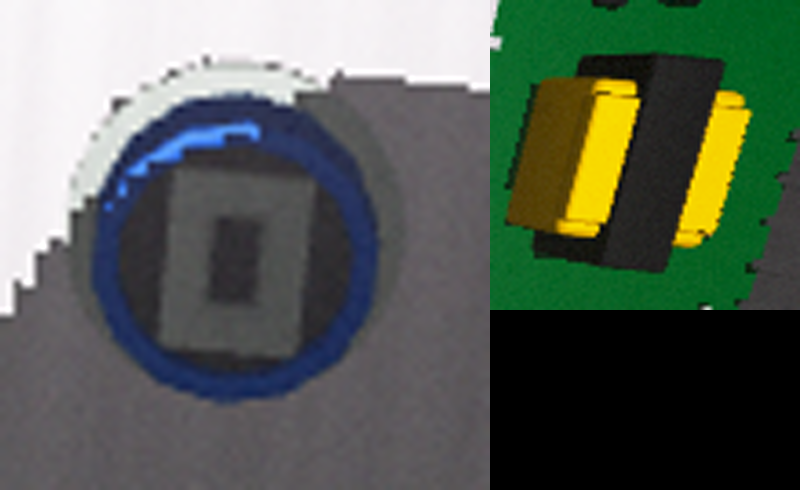

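```bash
python3 -m pendant '[{"jaw":0,"tx":-0.094,"ty":0.487,"tz":0.021,"ax":0,"ay":0,"az":-0.054},{"jaw":0,"tx":-0.094,"ty":0.487,"tz":0.021,"ax":0,"ay":0,"az":-0.054},{"jaw":0,"tx":-0.094,"ty":0.487,"tz":0.021,"ax":0,"ay":0,"az":-0.054},{"jaw":0,"tx":-0.094,"ty":0.487,"tz":0.021,"ax":0,"ay":0,"az":-0.054},{"jaw":0,"tx":-0.094,"ty":0.487,"tz":0.021,"ax":0,"ay":0,"az":-0.054},{"jaw":0,"tx":-0.094,"ty":0.487,"tz":0.021,"ax":0,"ay":0,"az":-0.054},{"jaw":0,"tx":-0.094,"ty":0.487,"tz":0.021,"ax":0,"ay":0,"az":-0.054},{"jaw":0,"tx":-0.094,"ty":0.487,"tz":0.021,"ax":0,"ay":0,"az":-0.054},{"jaw":0,"tx":-0.094,"ty":0.487,"tz":0.021,"ax":0,"ay":0,"az":-0.054},{"jaw":0,"tx":-0.094,"ty":0.487,"tz":0.021,"ax":0,"ay":0,"az":-0.054},{"jaw":0,"tx":-0.094,"ty":0.487,"tz":0.021,"ax":0,"ay":0,"az":-0.054},{"jaw":0,"tx":-0.094,"ty":0.487,"tz":0.021,"ax":0,"ay":0,"az":-0.054}]'
python3 - <<'E'
from h import *
f=grab('wrist');save(f,'w2.png');np.save('w2.npy',f,allow_pickle=True)
m=hsv(f,(100,120,60),(125,255,255))
for c in cv2.findContours(m,cv2.RETR_EXTERNAL,cv2.CHAIN_APPROX_SIMPLE)[0]:
    if cv2.contourArea(c)>60: print(cv2.contourArea(c),cv2.boundingRect(c),cv2.minAreaRect(world(f,c,.064)*1000))
E
```

```text
time: 3.1
tool_pos: [0.4595, -0.3765, 0.2201]
tool_rot: [0.995, 0.095, -0.0, -0.0]
wrist_force: [0.6, 0.6, 1.0]
gripper_width: 0.999
grasp_force: 0.0
446.0 (312, 192, 14, 42) ((467.45977783203125, -372.872314453125), (33.95561981201172, 9.641274452209473), 6.763201713562012)
1031.0 (403, 108, 55, 123) ((515.8480834960938, -453.3125), (90.85224914550781, 38.59807586669922), 5.171791076660156)
5449.0 (584, 0, 56, 129) ((611.0050048828125, -562.8668212890625), (81.54657745361328, 42.235572814941406), 11.474186897277832)
```

View pics/w2.png

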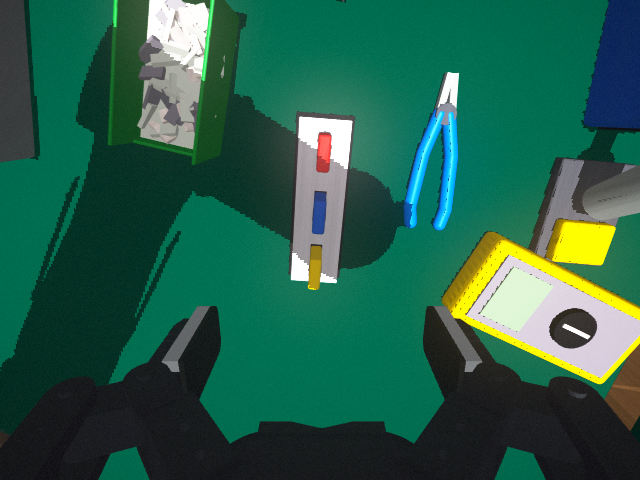

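Crop 2 shows the slot's centre at about (323.5,197.2), with the rotor's square mean at (323.7,197.6). In w2 the blue key is at (319,213), between red (324,152) and yellow (315,267).

```bash
cat >> h.py <<'E'
def keys(f):
    P={}
    for n,lo,hi in(('red',(0,150,60),(6,255,255)),('blue',(100,120,60),(125,255,255)),('yel',(18,150,60),(28,255,255))):
        m=hsv(f,lo,hi);cs=[c for c in cv2.findContours(m,cv2.RETR_EXTERNAL,cv2.CHAIN_APPROX_NONE)[0] if cv2.contourArea(c)>150]
        c=min(cs,key=lambda c:np.hypot(*(c.reshape(-1,2).mean(0)-(319,213))))
        w=world(f,c,.064);P[n]=w;
    return P
E
python3 - <<'E'
from h import *
f=np.load('w1.npy',allow_pickle=True).item()
for p in((323.4,197.0),(323.7,197.6)):print('slot',cast(f,*p,.08).round(4))
f=np.load('w2.npy',allow_pickle=True).item();P=keys(f)
for n,w in P.items():
    r=cv2.minAreaRect(w*1000); e=np.sort(w[:,0])[:8].mean(); lo=w[w[:,0]<e+.018]
    print(n,np.round(r[0],1),np.round(r[1],1),round(r[2],1),'-x end',e.round(4),'y',((lo[:,1].min()+lo[:,1].max())/2).round(4),len(w))
rel([.464,-.3755,.15],8)
E
```

```text
slot [0.5212 0.1195 0.08  ]
slot [0.5207 0.1192 0.08  ]
red [ 514.2 -367.4] [28.1  9.5] 6.8 -x end 0.5004 y -0.3678 104
blue [ 467.5 -372.9] [34.   9.6] 6.8 -x end 0.4507 y -0.3735 98
yel [ 420.8 -378.1] [38.3  9.5] 7.3 -x end 0.4021 y -0.3792 102
t 3.15 pos [ 0.4595 -0.3757  0.2204] psi 10.98 | txyz [0.0044 0.0007 0.0704] axyz [-0.     -0.0001  0.0331] rows 2.0
```

```bash
python3 -c "
from h import *
rel([.4645,-.3732,.057],6.7)"
```

```text
t 3.15 pos [ 0.4595 -0.3757  0.2204] psi 10.98 | txyz [ 0.0053 -0.0015  0.1634] axyz [-0.     -0.0001  0.0476] rows 4.0
```

```bash
python3 -m pendant '[{"jaw":0.5,"tx":0.0053,"ty":-0.0015,"tz":0.04,"ax":0,"ay":0,"az":0.0476},{"jaw":0.5,"tx":0.0053,"ty":-0.0015,"tz":0.08,"ax":0,"ay":0,"az":0.0476},{"jaw":0.5,"tx":0.0053,"ty":-0.0015,"tz":0.12,"ax":0,"ay":0,"az":0.0476},{"jaw":0.5,"tx":0.0053,"ty":-0.0015,"tz":0.1634,"ax":0,"ay":0,"az":0.0476},{"jaw":0.5,"tx":0.0053,"ty":-0.0015,"tz":0.1634,"ax":0,"ay":0,"az":0.0476},{"jaw":0.5,"tx":0.0053,"ty":-0.0015,"tz":0.1634,"ax":0,"ay":0,"az":0.0476}]' 40
python3 -c "
from h import *
f=grab('wrist');save(f,'w3.png')
rel([.4645,-.3732,.057],6.7);print(read_state()['wrist_force'])"
```

```text
time: 3.75
tool_pos: [0.4646, -0.3729, 0.0578]
tool_rot: [0.998, 0.059, -0.0, 0.0]
wrist_force: [0.5, -0.4, 1.6]
gripper_width: 0.501
grasp_force: 0.0
t 3.8 pos [ 0.4655 -0.3736  0.0591] psi 6.8 | txyz [-0.0009 -0.0005  0.0021] axyz [ 0.001  -0.0011  0.0011] rows 1.0
[ 0.69335718  0.34676982 -0.66470374]
```

View pics/w3.png

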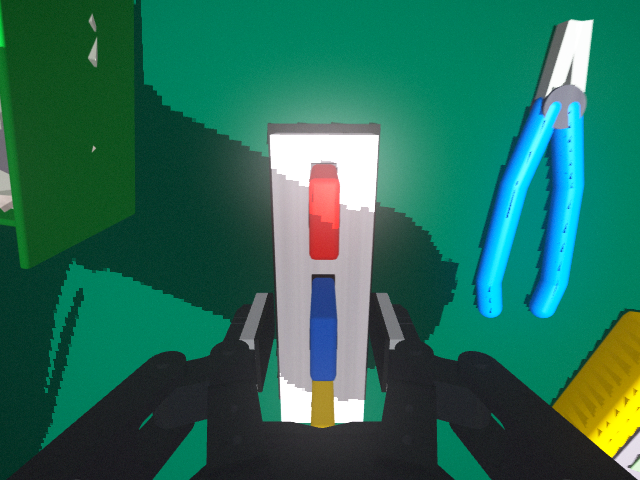

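The blue key is centred between the pads, at column 322. I'll close and lift.

```bash
python3 -m pendant '[{"jaw":1,"tx":0,"ty":0,"tz":0,"ax":0,"ay":0,"az":0},{"jaw":1,"tx":0,"ty":0,"tz":0,"ax":0,"ay":0,"az":0},{"jaw":1,"tx":0,"ty":0,"tz":0,"ax":0,"ay":0,"az":0},{"jaw":1,"tx":0,"ty":0,"tz":0,"ax":0,"ay":0,"az":0},{"jaw":1,"tx":0,"ty":0,"tz":0,"ax":0,"ay":0,"az":0},{"jaw":1,"tx":0,"ty":0,"tz":0,"ax":0,"ay":0,"az":0}]' 40
python3 -m pendant '[{"jaw":1,"tx":0,"ty":0,"tz":-0.03,"ax":0,"ay":0,"az":0},{"jaw":1,"tx":0,"ty":0,"tz":-0.08,"ax":0,"ay":0,"az":0},{"jaw":1,"tx":0,"ty":0,"tz":-0.13,"ax":0,"ay":0,"az":0},{"jaw":1,"tx":0,"ty":0,"tz":-0.16,"ax":0,"ay":0,"az":0},{"jaw":1,"tx":0,"ty":0,"tz":-0.16,"ax":0,"ay":0,"az":0}]' 40
python3 -c "
from h import *
rel([.521,.1195,.17],0.6)"
```

```text
time: 4.4
tool_pos: [0.4648, -0.3743, 0.0591]
tool_rot: [0.998, 0.058, 0.002, 0.001]
wrist_force: [0.0, 3.3, 8.2]
gripper_width: 0.109
grasp_force: 41.1
time: 4.9
tool_pos: [0.4658, -0.3755, 0.2235]
tool_rot: [0.998, 0.058, 0.005, 0.003]
wrist_force: [0.6, 0.4, 0.2]
gripper_width: 0.107
grasp_force: 39.9
t 4.9 pos [ 0.4658 -0.3755  0.2235] psi 6.68 | txyz [ 0.112  -0.4855  0.0516] axyz [ 0.0035 -0.0057  0.0675] rows 11.0
```

```bash
python3 -m pendant '[{"jaw":1,"tx":0.112,"ty":-0.4855,"tz":0,"ax":0,"ay":0,"az":0.0675},{"jaw":1,"tx":0.112,"ty":-0.4855,"tz":0,"ax":0,"ay":0,"az":0.0675},{"jaw":1,"tx":0.112,"ty":-0.4855,"tz":0,"ax":0,"ay":0,"az":0.0675},{"jaw":1,"tx":0.112,"ty":-0.4855,"tz":0,"ax":0,"ay":0,"az":0.0675},{"jaw":1,"tx":0.112,"ty":-0.4855,"tz":0,"ax":0,"ay":0,"az":0.0675},{"jaw":1,"tx":0.112,"ty":-0.4855,"tz":0,"ax":0,"ay":0,"az":0.0675},{"jaw":1,"tx":0.112,"ty":-0.4855,"tz":0,"ax":0,"ay":0,"az":0.0675},{"jaw":1,"tx":0.112,"ty":-0.4855,"tz":0,"ax":0,"ay":0,"az":0.0675},{"jaw":1,"tx":0.112,"ty":-0.4855,"tz":0,"ax":0,"ay":0,"az":0.0675},{"jaw":1,"tx":0.112,"ty":-0.4855,"tz":0,"ax":0,"ay":0,"az":0.0675},{"jaw":1,"tx":0.112,"ty":-0.4855,"tz":0,"ax":0,"ay":0,"az":0.0675},{"jaw":1,"tx":0.112,"ty":-0.4855,"tz":0.02,"ax":0,"ay":0,"az":0.0675}]' 40
python3 -m pendant '[{"jaw":1,"tx":0,"ty":0,"tz":0.03,"ax":0,"ay":0,"az":0},{"jaw":1,"tx":0,"ty":0,"tz":0.03,"ax":0,"ay":0,"az":0},{"jaw":1,"tx":0,"ty":0,"tz":0.03,"ax":0,"ay":0,"az":0},{"jaw":1,"tx":0,"ty":0,"tz":0.03,"ax":0,"ay":0,"az":0},{"jaw":1,"tx":0,"ty":0,"tz":0.03,"ax":0,"ay":0,"az":0}]'
python3 -c "
from h import *
rel([.521,.1195,.17],0.6)
f=grab('wrist');save(f,'w4.png');np.save('w4.npy',f,allow_pickle=True)
rel([.521,.1195,.17],0.6);print(read_state()['tool_rot'])"
```

```text
time: 6.1
tool_pos: [0.5198, 0.1232, 0.1988]
tool_rot: [1.0, 0.007, 0.002, -0.001]
wrist_force: [0.8, -0.7, -0.6]
gripper_width: 0.111
grasp_force: 39.9
time: 6.6
tool_pos: [0.5193, 0.1213, 0.1683]
tool_rot: [1.0, 0.005, 0.001, -0.001]
wrist_force: [-1.1, 0.3, -1.0]
gripper_width: 0.107
grasp_force: 40.0
t 6.6 pos [0.5193 0.1213 0.1683] psi 0.57 | txyz [ 0.0017  0.0018 -0.0017] axyz [-0.0007 -0.0013 -0.0004] rows 1.0
t 6.65 pos [0.5192 0.1213 0.1682] psi 0.57 | txyz [ 0.0018  0.0018 -0.0018] axyz [-0.0006 -0.0012 -0.0003] rows 1.0
[ 9.99987079e-01  4.97707052e-03  9.05040335e-04 -5.01368778e-04]
```

View pics/w4.png

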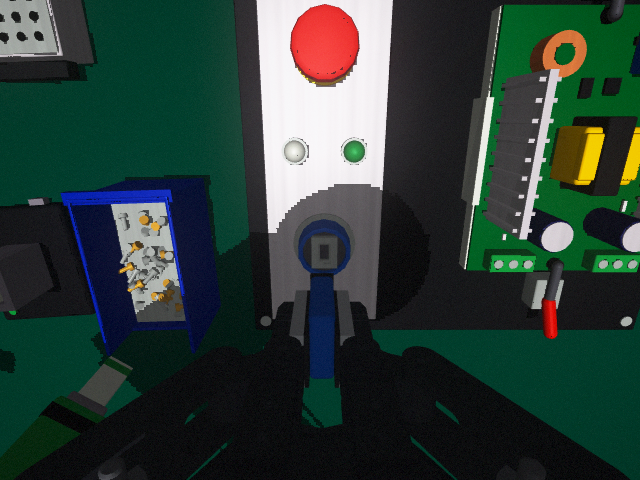

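The key is upright between the pads: head from (320,275) to (320,378), with the slot ahead at (324,252). Next I'll measure the key in the hand and the slot.

Run:
```python
from h import *
f=np.load('w4.npy',allow_pickle=True).item()
T=np.array(f['T_tool_cam'])
def pt(x,y,z):
    c=np.linalg.inv(T)@[x,y,z,1];return np.round([f['cx']-f['fx']*c[0]/c[2],f['cy']+f['fy']*c[1]/c[2]],1)
print('pred head bottom +x',pt(.014,-.005,.033),pt(.014,.005,.033),'top +x',pt(.014,-.005,-.007),pt(.014,.005,-.007),'top -x',pt(-.014,-.005,-.007),pt(-.014,.005,-.007))
h=cv2.cvtColor(f['frame'],cv2.COLOR_RGB2HSV);m=hsv(f,(100,90,25),(130,255,255))
for v in range(262,384,6):
    u=np.where(m[v,295:350])[0]; print(v,(u.min()+295,u.max()+295,len(u)) if len(u) else None, h[v,320].tolist())
im=f['frame'];a=cv2.resize(im[210:300,280:370],(540,540),interpolation=cv2.INTER_CUBIC);cv2.imwrite('pics/crop3.png',np.clip(a[:,:,::-1].astype(int)*2,0,255))
```

```text
pred head bottom +x [310.1 270.2] [331.8 270.2] top +x [306.6 316.3] [334.8 316.3] top -x [307.6 380.9] [333.9 380.9]
262 (np.int64(301), np.int64(347), 14) [30, 3, 75]
268 (np.int64(304), np.int64(344), 23) [30, 5, 49]
274 (np.int64(333), np.int64(335), 3) [105, 27, 19]
280 (np.int64(311), np.int64(332), 22) [109, 217, 61]
286 (np.int64(310), np.int64(332), 23) [111, 182, 66]
292 (np.int64(310), np.int64(333), 24) [112, 217, 61]
298 (np.int64(309), np.int64(333), 25) [112, 208, 60]
304 (np.int64(309), np.int64(334), 26) [112, 210, 62]
310 (np.int64(309), np.int64(334), 26) [108, 255, 58]
316 (np.int64(308), np.int64(335), 28) [110, 229, 69]
322 (np.int64(309), np.int64(334), 26) [109, 242, 80]
328 (np.int64(309), np.int64(334), 26) [111, 209, 84]
334 (np.int64(309), np.int64(334), 26) [110, 211, 82]
340 (np.int64(309), np.int64(334), 26) [111, 218, 82]
346 (np.int64(309), np.int64(334), 26) [111, 223, 80]
352 (np.int64(309), np.int64(334), 26) [110, 229, 79]
358 (np.int64(309), np.int64(333), 25) [110, 214, 80]
364 (np.int64(310), np.int64(333), 24) [110, 226, 80]
370 (np.int64(310), np.int64(333), 24) [110, 239, 80]
376 (np.int64(311), np.int64(332), 22) [109, 236, 79]
382 None [83, 255, 59][ WARN:0@0.032] global loadsave.cpp:1063 imwrite_ Unsupported depth image for selected encoder is fallbacked to CV_8U.
```

View pics/crop3.png

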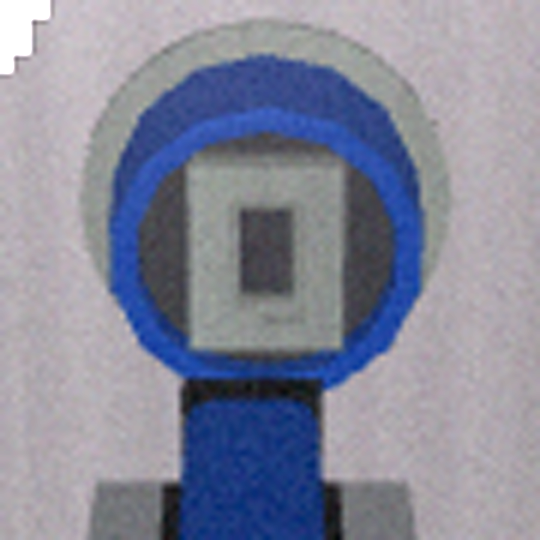

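The crop shows the slot's centre at (323.9,251.6) and the key's head centred at column 321.5, 0.5 px from prediction. The key therefore sits on the hand's axis.

Run:
```python
from h import *
f=np.load('w4.npy',allow_pickle=True).item()
p=cast(f,323.9,251.6,.08);print(p.round(4))
rel([p[0],p[1]+.0003,.14],.6)
```

```text
[0.5214 0.1197 0.08  ]
t 6.65 pos [0.5192 0.1213 0.1682] psi 0.57 | txyz [0.0022 0.0014 0.0282] axyz [-0.0006 -0.0012 -0.0003] rows 1.0
```

```bash
python3 -m pendant '[{"jaw":1,"tx":0.0022,"ty":0.0014,"tz":0.015,"ax":0,"ay":0,"az":0},{"jaw":1,"tx":0.0022,"ty":0.0014,"tz":0.03,"ax":0,"ay":0,"az":0},{"jaw":1,"tx":0.0022,"ty":0.0014,"tz":0.032,"ax":0,"ay":0,"az":0},{"jaw":1,"tx":0.0022,"ty":0.0014,"tz":0.032,"ax":0,"ay":0,"az":0},{"jaw":1,"tx":0.0022,"ty":0.0014,"tz":0.032,"ax":0,"ay":0,"az":0}]'
python3 -c "
from h import *
rel([.5214,.1199,.114],.6)
s=read_state();print(s['wrist_force'])
f=grab('wrist');o=f['frame'][200:320,260:380];cv2.imwrite('pics/crop4.png',np.clip(cv2.resize(o,(600,600))[:,:,::-1].astype(float)*2,0,255).astype('uint8'))"
```

```text
time: 7.15
tool_pos: [0.5213, 0.1201, 0.1358]
tool_rot: [1.0, 0.005, 0.001, -0.0]
wrist_force: [-0.6, -0.1, -0.6]
gripper_width: 0.112
grasp_force: 40.0
t 7.15 pos [0.5213 0.1201 0.1358] psi 0.59 | txyz [0.0001 0.0002 0.0218] axyz [-0.0003 -0.0007 -0.0001] rows 1.0
[-0.56827667 -0.09578896 -0.56908646]
```

View pics/crop4.png

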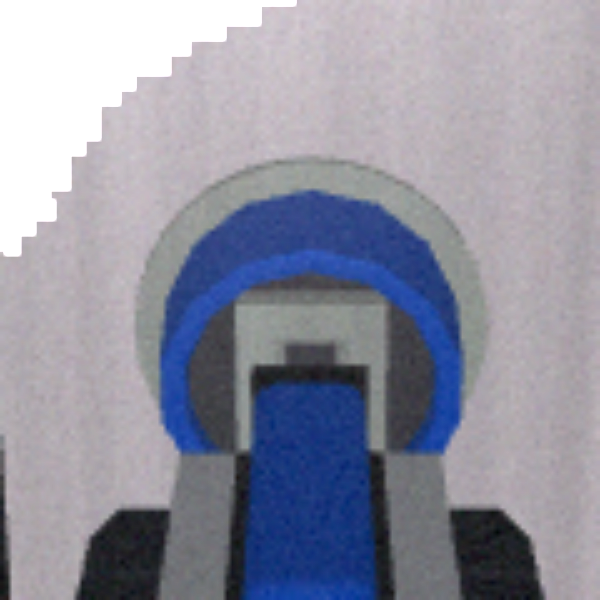

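The blade sits over the slot: head centre column 309.5 against the slot's 311 in the 5x crop, about 0.15 mm. I'll insert it now. My ten views are used up, so from here on I work by numbers.

```bash
python3 -m pendant '[{"jaw":1,"tx":0,"ty":0.0002,"tz":0.003,"ax":0,"ay":0,"az":0},{"jaw":1,"tx":0,"ty":0.0002,"tz":0.006,"ax":0,"ay":0,"az":0},{"jaw":1,"tx":0,"ty":0.0002,"tz":0.009,"ax":0,"ay":0,"az":0},{"jaw":1,"tx":0,"ty":0.0002,"tz":0.012,"ax":0,"ay":0,"az":0},{"jaw":1,"tx":0,"ty":0.0002,"tz":0.012,"ax":0,"ay":0,"az":0}]'
python3 -c "
from h import *
rel([.5214,.1199,.115],.6);print(read_state()['wrist_force'])"
```

```text
time: 7.7
tool_pos: [0.521, 0.1197, 0.1225]
tool_rot: [1.0, 0.005, 0.0, 0.0]
wrist_force: [0.6, 0.2, -1.8]
gripper_width: 0.11
grasp_force: 39.9
t 7.7 pos [0.521  0.1197 0.1225] psi 0.59 | txyz [ 0.0004 -0.0002  0.0075] axyz [ 0.0001 -0.     -0.0001] rows 1.0
[ 0.64725896  0.24284769 -1.78987729]
```

```bash
python3 -m pendant '[{"jaw":1,"tx":0,"ty":0,"tz":0.003,"ax":0,"ay":0,"az":0},{"jaw":1,"tx":0,"ty":0,"tz":0.006,"ax":0,"ay":0,"az":0},{"jaw":1,"tx":0,"ty":0,"tz":0.008,"ax":0,"ay":0,"az":0},{"jaw":1,"tx":0,"ty":0,"tz":0.008,"ax":0,"ay":0,"az":0}]'
python3 -c "
from h import *
rel([.5214,.1199,.115],.6);print(read_state()['wrist_force'])"
```

```text
time: 8.1
tool_pos: [0.5211, 0.1197, 0.1151]
tool_rot: [1.0, 0.005, 0.0, -0.0]
wrist_force: [1.3, -0.4, 1.7]
gripper_width: 0.109
grasp_force: 40.4
t 8.1 pos [0.5211 0.1197 0.1151] psi 0.6 | txyz [ 0.0003 -0.0002  0.0001] axyz [-0.     -0.0003 -0.    ] rows 1.0
[ 1.26409608 -0.41431657  1.70061381]
```

```bash
python3 -m pendant '[{"jaw":1,"tx":0,"ty":0,"tz":0.0015,"ax":0,"ay":0,"az":0},{"jaw":1,"tx":0,"ty":0,"tz":0.003,"ax":0,"ay":0,"az":0},{"jaw":1,"tx":0,"ty":0,"tz":0.003,"ax":0,"ay":0,"az":0}]'
python3 -c "
from h import *
rel([.5214,.1199,.115],.6);print(read_state()['wrist_force'])"
```

```text
time: 8.4
tool_pos: [0.5213, 0.1197, 0.1148]
tool_rot: [1.0, 0.006, 0.001, -0.0]
wrist_force: [-8.9, -0.5, 29.2]
gripper_width: 0.112
grasp_force: 44.6
t 8.4 pos [0.5213 0.1197 0.1148] psi 0.65 | txyz [ 0.0001 -0.0002 -0.0002] axyz [-0.     -0.0012  0.0006] rows 1.0
[-8.93462703 -0.53671025 29.22862623]
```

Fully seated: contact at TCP z = 0.115, as predicted. I'll ease the push and turn clockwise.

```bash
python3 -m pendant '[{"jaw":1,"tx":0,"ty":0,"tz":-0.0025,"ax":0,"ay":0,"az":0},{"jaw":1,"tx":0,"ty":0,"tz":-0.0025,"ax":0,"ay":0,"az":0.08},{"jaw":1,"tx":0,"ty":0,"tz":-0.0025,"ax":0,"ay":0,"az":0.16},{"jaw":1,"tx":0,"ty":0,"tz":-0.0025,"ax":0,"ay":0,"az":0.24},{"jaw":1,"tx":0,"ty":0,"tz":-0.0025,"ax":0,"ay":0,"az":0.32},{"jaw":1,"tx":0,"ty":0,"tz":-0.0025,"ax":0,"ay":0,"az":0.4},{"jaw":1,"tx":0,"ty":0,"tz":-0.0025,"ax":0,"ay":0,"az":0.4}]'
python3 -c "
from h import *
rel([.5213,.1197,.115],.6-71.5);s=read_state();print(s['wrist_force'],s['moment'])"
```

```text
time: 9.1
tool_pos: [0.5214, 0.12, 0.115]
tool_rot: [0.952, -0.306, 0.001, -0.001]
wrist_force: [0.2, 1.3, 5.9]
gripper_width: 0.109
grasp_force: 41.0
t 9.1 pos [0.5214 0.12   0.115 ] psi -35.65 | txyz [0.0001 0.0003 0.    ] axyz [-9.000e-04 -2.000e-04  3.917e-01] rows 5.0
[0.17340516 1.25124063 5.92617995] [ 0.32237464  0.06789315 -0.01739392]
```

```bash
python3 -m pendant '[{"jaw":1,"tx":0,"ty":0,"tz":0,"ax":0,"ay":0,"az":0.08},{"jaw":1,"tx":0,"ty":0,"tz":0,"ax":0,"ay":0,"az":0.16},{"jaw":1,"tx":0,"ty":0,"tz":0,"ax":0,"ay":0,"az":0.24},{"jaw":1,"tx":0,"ty":0,"tz":0,"ax":0,"ay":0,"az":0.32},{"jaw":1,"tx":0,"ty":0,"tz":0,"ax":0,"ay":0,"az":0.39},{"jaw":1,"tx":0,"ty":0,"tz":0,"ax":0,"ay":0,"az":0.41},{"jaw":1,"tx":0,"ty":0,"tz":0,"ax":0,"ay":0,"az":0.41},{"jaw":1,"tx":0,"ty":0,"tz":0,"ax":0,"ay":0,"az":0.41},{"jaw":1,"tx":0,"ty":0,"tz":0,"ax":0,"ay":0,"az":0.41}]'
python3 -c "
from h import *
rel([.5213,.1197,.115],.6-71.5);s=read_state();print(s['wrist_force'],s['moment'])"
```

```text
time: 10.0
tool_pos: [0.5215, 0.1202, 0.1151]
tool_rot: [0.808, -0.59, 0.0, -0.001]
wrist_force: [0.5, 1.7, 5.5]
gripper_width: 0.109
grasp_force: 40.9
t 10.0 pos [0.5215 0.1202 0.1151] psi -72.29 | txyz [0.0004 0.0003 0.0001] axyz [-0.0012  0.0002 -0.0155] rows 1.0
[0.52441695 1.72762215 5.51830246] [ 0.49743404 -0.0409192   0.02977367]
```

```bash
python3 -m pendant '[{"jaw":1,"tx":0,"ty":0,"tz":0,"ax":0,"ay":0,"az":0.03},{"jaw":1,"tx":0,"ty":0,"tz":0,"ax":0,"ay":0,"az":0.06},{"jaw":1,"tx":0,"ty":0,"tz":0,"ax":0,"ay":0,"az":0.08},{"jaw":1,"tx":0,"ty":0,"tz":0,"ax":0,"ay":0,"az":0.08},{"jaw":1,"tx":0,"ty":0,"tz":0,"ax":0,"ay":0,"az":0.08}]'
python3 - <<'E'
from h import *
rel([.5213,.1197,.115],.6-71.5);s=read_state();print(s['wrist_force'],s['moment'])
f=grab('wrist');np.save('w5.npy',f,allow_pickle=True)
m=hsv(f,(100,90,25),(130,255,255))
for v in range(280,384,16):
    u=np.where(m[v,295:350])[0]; print(v,(u.min()+295,u.max()+295) if len(u) else None)
g=hsv(f,(0,0,60),(180,60,150));print(cv2.countNonZero(g))
# rotor: grey, ring-shaped neighbourhood of the switch
E
```

```text
time: 10.5
tool_pos: [0.5216, 0.1201, 0.1151]
tool_rot: [0.769, -0.639, 0.0, -0.001]
wrist_force: [0.8, 0.4, 6.4]
gripper_width: 0.108
grasp_force: 40.9
t 10.5 pos [0.5216 0.1201 0.1151] psi -79.48 | txyz [0.0003 0.0003 0.0001] axyz [-0.0012  0.0002 -0.0953] rows 1.0
[0.77357722 0.3631635  6.43420222] [ 0.28236116 -0.17795349  0.16571825]
280 (np.int64(295), np.int64(349))
296 (np.int64(310), np.int64(349))
312 (np.int64(309), np.int64(335))
328 (np.int64(309), np.int64(334))
344 (np.int64(309), np.int64(347))
360 (np.int64(309), np.int64(334))
376 (np.int64(309), np.int64(334))
30114
```

The moment jumped from 0.03 to 0.17 N m, so the rotor is at its stop. I'll release and rise.

```bash
python3 -m pendant '[{"jaw":0.6,"tx":0,"ty":0,"tz":0,"ax":0,"ay":0,"az":0},{"jaw":0.5,"tx":0,"ty":0,"tz":0,"ax":0,"ay":0,"az":0},{"jaw":0.5,"tx":0,"ty":0,"tz":0,"ax":0,"ay":0,"az":0},{"jaw":0.5,"tx":0,"ty":0,"tz":0,"ax":0,"ay":0,"az":0},{"jaw":0.5,"tx":0,"ty":0,"tz":-0.03,"ax":0,"ay":0,"az":0},{"jaw":0.5,"tx":0,"ty":0,"tz":-0.08,"ax":0,"ay":0,"az":0},{"jaw":0.5,"tx":0,"ty":0,"tz":-0.13,"ax":0,"ay":0,"az":0},{"jaw":0.5,"tx":0,"ty":0,"tz":-0.13,"ax":0,"ay":0,"az":0},{"jaw":0.5,"tx":0,"ty":0,"tz":-0.13,"ax":0,"ay":0,"az":0}]'
python3 - <<'E'
from h import *
f=grab('wrist');np.save('w6.npy',f,allow_pickle=True)
c=big(hsv(f,(100,90,25),(130,255,255)),(290,150,360,330))
print(cv2.boundingRect(c),cv2.minAreaRect(world(f,c,.12)*1000))
# brighter head-top only
h=cv2.cvtColor(f['frame'],cv2.COLOR_RGB2HSV);print(h[180:300:8,322].tolist())
# tester: orange in top view and wrist
t=np.load('top.npy',allow_pickle=True).item();s=np.load('scene.npy',allow_pickle=True).item()
for g,b in((t,(135,245,205,290)),(s,(425,170,455,235))):
    c=big(hsv(g,(5,150,50),(18,255,255)),b);print(cv2.boundingRect(c),np.round(cv2.boxPoints(cv2.minAreaRect(c)),1).tolist())
rel([.45,.35,.33],0)
print(read_state()['joint_positions'].round(3))
E
```

```text
time: 11.45
tool_pos: [0.5211, 0.1199, 0.2458]
tool_rot: [0.769, -0.64, 0.0, -0.002]
wrist_force: [0.1, 0.7, -0.7]
gripper_width: 0.498
grasp_force: 0.0
(290, 279, 70, 44) ((508.2696838378906, 171.11585998535156), (57.71413803100586, 30.286420822143555), 2.4390783309936523)
[[158, 9, 110], [143, 18, 116], [115, 76, 87], [112, 167, 99], [112, 164, 81], [111, 186, 104], [112, 182, 105], [112, 182, 105], [113, 177, 104], [111, 192, 106], [105, 16, 31], [80, 190, 83], [81, 196, 78], [115, 186, 74], [114, 197, 70]]
(140, 252, 26, 23) [[140.0, 252.0], [165.0, 252.0], [165.0, 274.0], [140.0, 274.0]]
(426, 176, 22, 33) [[423.1000061035156, 204.6999969482422], [433.3999938964844, 173.8000030517578], [449.29998779296875, 179.10000610351562], [439.0, 210.0]]
t 11.5 pos [0.5204 0.1196 0.2444] psi -79.53 | txyz [-0.2394  0.0274 -0.0855] axyz [-3.000e-04  3.000e-04 -8.837e-01] rows 10.0
[ 5.930e-01  1.350e-01 -3.160e-01 -1.000e-03 -1.119e+00 -4.100e-01]
```

Run:
```python
from h import *
f=np.load('w6.npy',allow_pickle=True).item()
c=big(hsv(f,(100,90,60),(125,255,255)),(296,192,350,256));print(cv2.boundingRect(c),cv2.contourArea(c),cv2.minAreaRect(world(f,c,.12)*1000))
t=np.load('top.npy',allow_pickle=True).item();s=np.load('scene.npy',allow_pickle=True).item()
print('cradle',cast(t,173.4,269,.012))
P=[]
for g,b in((t,(138,248,160,275)),(s,(425,170,455,195))):
    m=hsv(g,(0,170,100),(5,255,255))|hsv(g,(173,170,100),(180,255,255));k=np.zeros_like(m);k[b[1]:b[3],b[0]:b[2]]=m[b[1]:b[3],b[0]:b[2]]
    q=cv2.findNonZero(k).reshape(-1,2);print(len(q),q.mean(0));u=q.mean(0)
    P.append((g['wc'][:3,3],g['wc'][:3,:3]@[(u[0]-g['cx'])/g['fx'],-(u[1]-g['cy'])/g['fy'],-1]))
(a,d),(b,e)=P;x=np.linalg.lstsq(np.c_[d,-e],b-a,rcond=None)[0];print(a+d*x[0],b+e*x[1])
rel([.46,.36,.33],4)
```

```text
(303, 196, 39, 59) 1051.0 ((521.7347412109375, 112.0257568359375), (27.05782127380371, 43.2308235168457), 9.516927719116211)
cradle [0.48223054 0.35957345 0.012     ]
2 [145.5 258. ]
8 [441.5 183. ]
[0.49000253 0.36235311 0.18050915] [0.49074506 0.36521996 0.18169913]
t 11.5 pos [0.5204 0.1196 0.2444] psi -79.53 | txyz [-0.2475  0.0157 -0.0855] axyz [-3.000e-04  3.000e-04 -9.281e-01] rows 10.0
```

```bash
python3 -m pendant '[{"jaw":0,"tx":-0.24,"ty":0.03,"tz":-0.085,"ax":0,"ay":0,"az":-0.928},{"jaw":0,"tx":-0.24,"ty":0.03,"tz":-0.085,"ax":0,"ay":0,"az":-0.928},{"jaw":0,"tx":-0.24,"ty":0.03,"tz":-0.085,"ax":0,"ay":0,"az":-0.928},{"jaw":0,"tx":-0.24,"ty":0.03,"tz":-0.085,"ax":0,"ay":0,"az":-0.928},{"jaw":0,"tx":-0.24,"ty":0.03,"tz":-0.085,"ax":0,"ay":0,"az":-0.928},{"jaw":0,"tx":-0.24,"ty":0.03,"tz":-0.085,"ax":0,"ay":0,"az":-0.928},{"jaw":0,"tx":-0.24,"ty":0.03,"tz":-0.085,"ax":0,"ay":0,"az":-0.928},{"jaw":0,"tx":-0.24,"ty":0.03,"tz":-0.085,"ax":0,"ay":0,"az":-0.928},{"jaw":0,"tx":-0.24,"ty":0.03,"tz":-0.085,"ax":0,"ay":0,"az":-0.928},{"jaw":0,"tx":-0.24,"ty":0.03,"tz":-0.085,"ax":0,"ay":0,"az":-0.928},{"jaw":0,"tx":-0.24,"ty":0.03,"tz":-0.085,"ax":0,"ay":0,"az":-0.928},{"jaw":0,"tx":-0.24,"ty":0.03,"tz":-0.085,"ax":0,"ay":0,"az":-0.928}]' 60
python3 - <<'E'
from h import *
rel([.48,.36,.33],4)
f=grab('wrist');np.save('w7.npy',f,allow_pickle=True)
m=hsv(f,(6,120,40),(20,255,255))
for c in cv2.findContours(m,cv2.RETR_EXTERNAL,cv2.CHAIN_APPROX_NONE)[0]:
    if cv2.contourArea(c)>100: print(cv2.boundingRect(c),cv2.contourArea(c),cv2.minAreaRect(world(f,c,.18)*1000))
h=cv2.cvtColor(f['frame'],cv2.COLOR_RGB2HSV);print('col',[(v,h[v,322].tolist()) for v in range(150,330,10)])
# blue key seen from the side: head points
m=hsv(f,(100,90,25),(130,255,255))
for c in cv2.findContours(m,cv2.RETR_EXTERNAL,cv2.CHAIN_APPROX_NONE)[0]:
    if cv2.contourArea(c)>100: print('blue',cv2.boundingRect(c),cv2.contourArea(c))
E
```

```text
time: 12.7
tool_pos: [0.4474, 0.3499, 0.3281]
tool_rot: [0.999, 0.033, -0.001, 0.001]
wrist_force: [0.7, -0.2, 0.0]
gripper_width: 0.998
grasp_force: 0.0
t 12.7 pos [0.4474 0.3499 0.3281] psi 3.81 | txyz [ 0.0332 -0.0079 -0.0019] axyz [ 0.0011  0.001  -0.0021] rows 1.0
(290, 144, 33, 65) 1901.0 ((484.7896423339844, 363.6565856933594), (47.56891632080078, 24.0518856048584), 3.8303158283233643)
col [(150, [146, 23, 88]), (160, [169, 36, 57]), (170, [16, 109, 61]), (180, [19, 121, 57]), (190, [11, 193, 58]), (200, [15, 209, 77]), (210, [77, 131, 41]), (220, [80, 188, 38]), (230, [82, 164, 42]), (240, [79, 217, 40]), (250, [81, 204, 40]), (260, [81, 213, 42]), (270, [82, 242, 38]), (280, [82, 228, 38]), (290, [82, 255, 88]), (300, [82, 255, 92]), (310, [81, 255, 41]), (320, [81, 219, 42])]
blue (176, 133, 37, 13) 319.5
blue (531, 123, 71, 35) 1556.5
blue (380, 93, 87, 119) 8047.5
```

```bash
python3 -c "
from h import *
rel([.482,.3635,.153],3.8)"
```

```text
t 12.75 pos [0.4475 0.35   0.3285] psi 3.82 | txyz [ 0.0355 -0.0114  0.1754] axyz [0.0008 0.0007 0.0002] rows 4.0
```

```bash
python3 -m pendant '[{"jaw":0,"tx":0.0355,"ty":-0.0114,"tz":0.03,"ax":0,"ay":0,"az":0},{"jaw":0,"tx":0.0355,"ty":-0.0114,"tz":0.07,"ax":0,"ay":0,"az":0},{"jaw":0,"tx":0.0355,"ty":-0.0114,"tz":0.11,"ax":0,"ay":0,"az":0},{"jaw":0,"tx":0.0355,"ty":-0.0114,"tz":0.15,"ax":0,"ay":0,"az":0},{"jaw":0,"tx":0.0355,"ty":-0.0114,"tz":0.1754,"ax":0,"ay":0,"az":0},{"jaw":0,"tx":0.0355,"ty":-0.0114,"tz":0.1754,"ax":0,"ay":0,"az":0},{"jaw":0,"tx":0.0355,"ty":-0.0114,"tz":0.1754,"ax":0,"ay":0,"az":0}]' 60
python3 - <<'E'
from h import *
rel([.482,.3635,.153],3.8);print(read_state()['wrist_force'])
f=grab('wrist');np.save('w8.npy',f,allow_pickle=True)
m=hsv(f,(6,120,40),(20,255,255))
for c in cv2.findContours(m,cv2.RETR_EXTERNAL,cv2.CHAIN_APPROX_NONE)[0]:
    if cv2.contourArea(c)>300: print(cv2.boundingRect(c),cv2.contourArea(c),cv2.minAreaRect(world(f,c,.18)*1000))
E
```

```text
time: 13.45
tool_pos: [0.4826, 0.3641, 0.1544]
tool_rot: [0.999, 0.034, 0.0, 0.0]
wrist_force: [-0.7, 1.0, 1.8]
gripper_width: 0.995
grasp_force: 0.0
t 13.45 pos [0.4826 0.3641 0.1544] psi 3.95 | txyz [-0.0006  0.0006  0.0014] axyz [ 0.0005 -0.      0.0016] rows 1.0
[-0.66534116  0.98440083  1.81122892]
(284, 240, 76, 184) 8633.5 ((499.5177917480469, 365.11895751953125), (64.3393325805664, 22.973712921142578), 4.876991271972656)
```

```bash
python3 -m pendant '[{"jaw":0.5,"tx":0,"ty":0,"tz":0,"ax":0,"ay":0,"az":0},{"jaw":0.9,"tx":0,"ty":0,"tz":0,"ax":0,"ay":0,"az":0},{"jaw":0.9,"tx":0,"ty":0,"tz":0,"ax":0,"ay":0,"az":0},{"jaw":0.9,"tx":0,"ty":0,"tz":0,"ax":0,"ay":0,"az":0},{"jaw":0.9,"tx":0,"ty":0,"tz":0,"ax":0,"ay":0,"az":0},{"jaw":0.9,"tx":0,"ty":0,"tz":0,"ax":0,"ay":0,"az":0},{"jaw":0.9,"tx":0,"ty":0,"tz":0,"ax":0,"ay":0,"az":0}]' 60
python3 -m pendant '[{"jaw":0.9,"tx":0,"ty":0,"tz":-0.01,"ax":0,"ay":0,"az":0},{"jaw":0.9,"tx":0,"ty":0,"tz":-0.03,"ax":0,"ay":0,"az":0},{"jaw":0.9,"tx":0,"ty":0,"tz":-0.06,"ax":0,"ay":0,"az":0},{"jaw":0.9,"tx":0,"ty":0,"tz":-0.09,"ax":0,"ay":0,"az":0},{"jaw":0.9,"tx":0,"ty":0,"tz":-0.13,"ax":0,"ay":0,"az":0},{"jaw":0.9,"tx":0,"ty":0,"tz":-0.17,"ax":0,"ay":0,"az":0},{"jaw":0.9,"tx":0,"ty":0,"tz":-0.17,"ax":0,"ay":0,"az":0},{"jaw":0.9,"tx":0,"ty":0,"tz":-0.17,"ax":0,"ay":0,"az":0}]' 60
python3 - <<'E'
from h import *
s=read_state();print(s['tool_pos'],s['wrist_force'],s['moment'])
f=grab('wrist');np.save('w9.npy',f,allow_pickle=True)
T=np.array(f['T_tool_cam'])
def pt(x,y,z):
    c=np.linalg.inv(T)@[x,y,z,1];return np.round([f['cx']-f['fx']*c[0]/c[2],f['cy']+f['fy']*c[1]/c[2]],1).tolist()
# tip at tool z .138, body bottom .078, top -.028
for n,x,y,z in(('tip',.012,.006,.138),('headtop',.012,.006,.086),('bodybot',.021,.012,.078),('bodytop+x',.021,.012,-.028)):print(n,pt(x,y,z),pt(x,-y,z))
h=cv2.cvtColor(f['frame'],cv2.COLOR_RGB2HSV)
print([(v,h[v,321].tolist()) for v in range(190,300,4)])
for v in range(196,300,6):
    row=h[v].astype(int);m=(row[:,1]<60)&(row[:,2]>60);u=np.where(m[280:365])[0];print(v,(u.min()+280,u.max()+280,len(u)) if len(u) else None)
E
```

```text
time: 14.2
tool_pos: [0.4826, 0.3642, 0.1547]
tool_rot: [0.999, 0.035, 0.0, -0.0]
wrist_force: [-1.4, -0.5, 5.6]
gripper_width: 0.275
grasp_force: 59.4
time: 15.0
tool_pos: [0.482, 0.3641, 0.3248]
tool_rot: [0.999, 0.035, 0.0, -0.001]
wrist_force: [-0.5, -0.3, -4.2]
gripper_width: 0.274
grasp_force: 59.2
[0.48204409 0.36410869 0.32479828] [-0.50657336 -0.31837204 -4.18458679] [-0.06586346  0.03850599 -0.01686307]
tip [329.4, 214.8] [313.2, 214.8]
headtop [331.1, 237.3] [311.2, 237.3]
bodybot [342.1, 227.0] [300.2, 227.0]
bodytop+x [361.7, 333.4] [279.8, 333.4]
[(190, [77, 71, 25]), (194, [53, 44, 23]), (198, [70, 35, 22]), (202, [0, 0, 54]), (206, [150, 18, 57]), (210, [124, 23, 77]), (214, [80, 36, 21]), (218, [12, 245, 101]), (222, [38, 11, 96]), (226, [40, 23, 100]), (230, [12, 182, 101]), (234, [174, 71, 18]), (238, [90, 17, 15]), (242, [12, 255, 100]), (246, [12, 238, 103]), (250, [10, 221, 105]), (254, [12, 245, 101]), (258, [12, 255, 101]), (262, [12, 233, 103]), (266, [12, 250, 103]), (270, [12, 235, 101]), (274, [12, 242, 101]), (278, [11, 243, 102]), (282, [12, 230, 103]), (286, [13, 250, 101]), (290, [13, 250, 99]), (294, [12, 248, 103]), (298, [11, 219, 106])]
196 (np.int64(311), np.int64(334), 10)
202 (np.int64(311), np.int64(334), 14)
208 (np.int64(293), np.int64(334), 25)
214 None
220 None
226 (np.int64(314), np.int64(330), 17)
232 None
238 None
244 None
250 None
256 None
262 None
268 (np.int64(349), np.int64(355), 7)
274 (np.int64(354), np.int64(362), 9)
280 (np.int64(361), np.int64(364), 4)
286 None
292 (np.int64(280), np.int64(364), 23)
298 (np.int64(280), np.int64(364), 21)
```

Run:
```python
from h import *
f=np.load('w9.npy',allow_pickle=True).item();h=cv2.cvtColor(f['frame'],cv2.COLOR_RGB2HSV).astype(int)
def ch(p):
    H,S,V=p
    if V<40:return '#'
    if S<70:return 'W' if V>85 else 'g'
    return 'o' if H<22 else 'G' if 60<H<95 else 'b' if H<135 else 'r'
for v in list(range(196,250,2))+list(range(250,440,6)): print(v,''.join(ch(h[v,u]) for u in range(270,374,2)))
T=np.array(f['T_tool_cam'])
def pt(x,y,z):
    c=np.linalg.inv(T)@[x,y,z,1];return np.round([f['cx']-f['fx']*c[0]/c[2],f['cy']+f['fy']*c[1]/c[2]],1).tolist()
print(pt(-.021,.012,-.026),pt(-.021,-.012,-.026),pt(.021,.012,-.026))
```

```text
196 GGGGGGGGG###########ggg#######ggg#################GG
198 GGGGGGGGG###########gggg######ggg#################GG
200 GGGGGGGG############ggggggggggggg############G###GGG
202 GGGGGGGGG############gggggggggggg###########G###G##G
204 GGGGGGGGGGGgg########gggggggggggg##########G#GGG###G
206 GGGGGGGGGGGgg########gggggggggggg##########G####G#GG
208 GGGGGGGGGGGg#########gggggggggggg##########G###G#G#G
210 GGGGGGGGGGG##########gggggggggggg#############G#####
212 GGGGGGGGGGG##########gggggggggggg############G#G#GGG
214 GGGGGGGGGG#######################################G##
216 GGGGGGGGG####################################G####G#
218 GGGGGGGGG######G######ooooooooo##################G##
220 GGGGGGG##G####GGG#####ooooooooo############G#G#G#G##
222 GGGGGGG#G######GG#####WWWWWWWWo#############G###GG#G
224 GGGGGG################WWWWWWWWo############G#######G
226 GGGGGGG###############WWWWWWWWW############G#G##GG#G
228 GGGG#G######G#########WWWWWWWWW#############G##G##GG
230 GGGG##############ooooooooooooooooo####G#G#G###G#GGG
232 GGGG####G##G####booooooooooooooooooo######G##G##GGGG
234 GG##G###GG###
[... 1607 characters left out ...]
ooooooo######oooooooo#######
376 ########ooooooo########oooooo########ooooooo########
382 #######gooooooo######################ooooooo########
388 #######Goooooooo#####################ooooooo########
394 #######Gbooooooo#####################ooooooo########
400 ######GGGooooooo#####################ooooooo########
406 ######GGGooooooo#####################ooooooo#G######
412 ######GGGooooooo#####################oooooooGG######
418 #######GGooooooo#####################oooooooGG######
424 ####################################################
430 ####################################################
436 ####################################################
[356.6, 437.6] [285.1, 437.6] [361.0, 329.5]
```

The tester is held straight: tip band at rows 217–221, centred on column 322 (predicted 215 and 321). Next I'll carry it over at tip height of about 0.185 m.

Run:
```python
from h import *
f=np.load('w1.npy',allow_pickle=True).item();print(cast(f,542.4,139.4,.1))
rel([.5825,-.028,.325],.6)
```

```text
[ 0.58283221 -0.02843075  0.1       ]
t 15.05 pos [0.4817 0.3637 0.3234] psi 3.99 | txyz [ 0.0733  0.3978 -0.0017] axyz [0.0001 0.0008 0.0376] rows 9.0
```

```bash
python3 -m pendant '[{"jaw":0.9,"tx":0.005,"ty":0.025,"tz":0,"ax":0,"ay":0,"az":0.0376},{"jaw":0.9,"tx":0.012,"ty":0.065,"tz":0,"ax":0,"ay":0,"az":0.0376},{"jaw":0.9,"tx":0.02,"ty":0.11,"tz":0,"ax":0,"ay":0,"az":0.0376},{"jaw":0.9,"tx":0.028,"ty":0.155,"tz":0,"ax":0,"ay":0,"az":0.0376},{"jaw":0.9,"tx":0.037,"ty":0.2,"tz":0,"ax":0,"ay":0,"az":0.0376},{"jaw":0.9,"tx":0.045,"ty":0.245,"tz":0,"ax":0,"ay":0,"az":0.0376},{"jaw":0.9,"tx":0.053,"ty":0.29,"tz":0,"ax":0,"ay":0,"az":0.0376},{"jaw":0.9,"tx":0.061,"ty":0.335,"tz":0,"ax":0,"ay":0,"az":0.0376},{"jaw":0.9,"tx":0.068,"ty":0.37,"tz":0,"ax":0,"ay":0,"az":0.0376},{"jaw":0.9,"tx":0.0733,"ty":0.39,"tz":0,"ax":0,"ay":0,"az":0.0376},{"jaw":0.9,"tx":0.0733,"ty":0.3978,"tz":0,"ax":0,"ay":0,"az":0.0376},{"jaw":0.9,"tx":0.0733,"ty":0.3978,"tz":0,"ax":0,"ay":0,"az":0.0376}]' 60
python3 -m pendant '[{"jaw":0.9,"tx":0,"ty":0,"tz":0,"ax":0,"ay":0,"az":0},{"jaw":0.9,"tx":0,"ty":0,"tz":0,"ax":0,"ay":0,"az":0},{"jaw":0.9,"tx":0,"ty":0,"tz":0,"ax":0,"ay":0,"az":0}]'
python3 - <<'E'
from h import *
rel([.5828,-.0284,.248],.6)
f=grab('wrist');np.save('w10.npy',f,allow_pickle=True)
print('proj',proj(f,[.5828,-.0284,.1]))
m=hsv(f,(20,150,60),(35,255,255))
for c in cv2.findContours(m,cv2.RETR_EXTERNAL,cv2.CHAIN_APPROX_NONE)[0]:
    if cv2.contourArea(c)>30: print(cv2.boundingRect(c),cv2.contourArea(c),cv2.minAreaRect(world(f,c,.098)*1000))
h=cv2.cvtColor(f['frame'],cv2.COLOR_RGB2HSV).astype(int)
def ch(p):
    H,S,V=p
    if V<40:return '#'
    if S<70:return 'W' if V>85 else 'g'
    return 'o' if H<20 else 'Y' if H<36 else 'G' if 60<H<95 else 'b' if H<135 else 'r'
for v in range(140,250,3): print(v,''.join(ch(h[v,u]) for u in range(262,384,2)))
# key in switch, world yaw of its head top
c=big(hsv(f,(100,90,60),(125,255,255)),(40,100,250,330));print('key',cv2.boundingRect(c),proj(f,[.5213,.1199,.12]))
E
```

```text
time: 16.25
tool_pos: [0.5825, -0.0286, 0.3224]
tool_rot: [1.0, 0.004, -0.001, 0.0]
wrist_force: [-0.1, 0.1, -2.7]
gripper_width: 0.27
grasp_force: 59.3
time: 16.55
tool_pos: [0.583, -0.0267, 0.324]
tool_rot: [1.0, 0.006, 0.0, -0.0]
wrist_force: [-0.2, 0.0, -1.2]
gripper_width: 0.273
grasp_force: 59.3
t 16.55 pos [ 0.583  -0.0267  0.324 ] psi 0.7 | txyz [-0.0002  0.0017  0.076 ] axyz [-0.0001 -0.      0.0011] rows 2.0
proj [323.00132818 203.90305381]
(582, 311, 30, 33) 589.0 ((446.3606262207031, -334.1891174316406), (52.36431884765625, 22.524578094482422), 52.9245719909668)
(329, 185, 9, 33) 225.5 ((585.1314697265625, -38.26412582397461), (32.1762580871582, 7.975188255310059), 1.0765714645385742)
(307, 185, 9, 33) 246.0 ((584.8695678710938, -16.524486541748047), (32.178489685058594, 7.968385219573975), 0.35993069410324097)
(173, 126, 23, 35) 112.5 ((640.4983520507812, 99.59195709228516), (31.657094955444336, 14.883857727050781), 14.00875473022461)
140 ggWGGGGGGGGGGGGYYYYoYGGGGGGGGGGGGGGGGGGWbbbbbbbbGGGGGGGGGGWgg
143 ggWGGGGGGGGGGYYYYYYYYoGGGGGGGGGGGGGGGGGWbbbbbbbbWGGGGGGGGGWgg
146 gg
[... 1655 characters left out ...]
WWWGGGGGGGGGGGGGGGGoWWWWWWWYGGGGGGGGGGGGGGGGWWWWWWWW##
224 ##WWWWWWWWWGGGGGoGGGGGGGGGWWWWWWWWWGGGGGGGGGGGGGGGWWWWWWWWW##
227 ##gg#GWWWWWGGGGGbGGGGGGGGGWWWWWWWWWGGGGGGGGGGGWGGGWWgWWGgWW##
230 #####WWWWWGGGGGGGG####ooooooooooooooooo#b##GGGWGGGGWWWWW#####
233 ####gWWWWWWGGGGGW############################GGGGGWWWWWWW####
236 #####GWWgWWGGGGG##b##########################GGGGGWWgWWG#####
239 #####WWWWWgGGGGG#WW#######################WW#GGGGGGWWWWW###gg
242 #####WWWWWGGGGG#WWWoooooooooooooooooooooo#WWWbGGGGGWWWWWggggg
245 #####GWWgGGGGGWgWWWoooooooooooooooooooooooWWWWGGGGGGGWWGggggg
248 #####WGGGGGGGGGGWWWoooooooooooooooooooooooWWWbGGGGGGGGGWggggg
key (40, 206, 106, 110) [171.02946474 268.10193658]
```

The windings' centre is y = -0.0274; earlier views put the transformer at (0.583,-0.028), so they agree within 1 mm. I'll lower to a gap of about 8 mm.

```bash
python3 -m pendant '[{"jaw":0.9,"tx":0.0007,"ty":0.0008,"tz":0.02,"ax":0,"ay":0,"az":0},{"jaw":0.9,"tx":0.0007,"ty":0.0008,"tz":0.045,"ax":0,"ay":0,"az":0},{"jaw":0.9,"tx":0.0007,"ty":0.0008,"tz":0.06,"ax":0,"ay":0,"az":0},{"jaw":0.9,"tx":0.0007,"ty":0.0008,"tz":0.068,"ax":0,"ay":0,"az":0},{"jaw":0.9,"tx":0.0007,"ty":0.0008,"tz":0.073,"ax":0,"ay":0,"az":0},{"jaw":0.9,"tx":0.0007,"ty":0.0008,"tz":0.075,"ax":0,"ay":0,"az":0},{"jaw":0.9,"tx":0.0007,"ty":0.0008,"tz":0.075,"ax":0,"ay":0,"az":0},{"jaw":0.9,"tx":0.0007,"ty":0.0008,"tz":0.075,"ax":0,"ay":0,"az":0}]' 60
python3 - <<'E'
from h import *
rel([.5835,-.0275,.248],.6);print(read_state()['wrist_force'])
f=grab('wrist')
h=cv2.cvtColor(f['frame'],cv2.COLOR_RGB2HSV).astype(int)
def ch(p):
    H,S,V=p
    if V<40:return '#'
    if S<70:return 'W' if V>85 else 'g'
    return 'o' if H<20 else 'Y' if H<36 else 'G' if 60<H<95 else 'b' if H<135 else 'r'
for v in range(176,244,2): print(v,''.join(ch(h[v,u]) for u in range(262,384,2)))
for z in(.1,):print([proj(f,[.583+x,-.0275,z]).round(1).tolist() for x in(-.02,0,.015,.02)],'tip edge if at z .108:',proj(f,[.583+.012,-.0275,.108]).round(1))
t=grab('top');print('key top px',proj(t,[.5213,.1199,.12]))
for n in('scene','top'):
    g=grab(n);q=proj(g,[.583,-.0275,.105]).astype(int);print(n,q)
    hh=cv2.cvtColor(g['frame'],cv2.COLOR_RGB2HSV).astype(int)
    q2=proj(g,[.5213,.1199,.12]).astype(int)
    for c in((q,q2) if n=='scene' else (q2,)):
        print(c); [print(v,''.join(ch(hh[v,u]) for u in range(c[0]-22,c[0]+22))) for v in range(c[1]-14,c[1]+18)]
E
```

```text
time: 17.4
tool_pos: [0.5842, -0.0284, 0.2498]
tool_rot: [1.0, 0.005, 0.001, -0.0]
wrist_force: [-0.1, -0.4, -2.2]
gripper_width: 0.273
grasp_force: 59.3
t 17.4 pos [ 0.5842 -0.0284  0.2498] psi 0.62 | txyz [-0.0007 -0.0009  0.0018] axyz [-0.0001 -0.0008  0.0003] rows 1.0
[-0.11707595 -0.44088856 -2.23173127]
176 WgggGGGGGGGGGGGGGGGGGGGGGgWWWGGGG#####GGGGGGGGGGGG##GGGGGgWWW
178 ggWWgGGGGGGGGGGGGGGGGGGGGgWWWGGGGG####GGGGGGGGGGGGGGGGGgWWggW
180 gWWgGGGGGGGGGGGGGGGGGGGGGGW##GGGG#####GGGGGGGGGGGGGGGGGggWggW
182 WWgGGGGGGGGGGGGGGGGGGGGGGb###GGGGGGGG#GGGGGGGGGGGGGGGGGGgWWgW
184 WggGGGGGGGGGGGGGGGGGGGGGGb###GGGGGGGGGGGGGGGGGGGGGGGGGGGggWWW
186 WWgGGGGGGGGGGGGGGGGGGGGGGGGGGGGGGGGGGGGGGGGGGGGGGGGGGGGGggWWW
188 gggWgGGGGGGGGGGGGGGGGGGGGGGGGGGGGGGGGGGGGGGGGGGGGGGGGGgWWgggW
190 ggWgGGGGGGGGGGGGGbGGGGGGGGGGGGGGGGGGGGGGGGGGGGGGGGGGGGGgWgggW
192 gWWgGGGGGGGGGGGGGGGbGGGGGGGGGGGGGGGGGGGGGGGGGGGGGGGGGGGgWWggW
194 WWgGGGGGGGGGGGGGGGGGGGGGGGGGGGGGGGGGGGGGGGGGGGGGGGGGGGGGgWWgW
196 WWgGGGGGGGGGGGGbGGGGGGGGGGbbGG##GGGGGGGGGGGGGGGGGGGGGGGGgWWWW
198 WWgWWGGGGGGGGbGGGGGGGGGGGG########GGGGGGGGGGGGGGGGGGGGgWgWW
[... 5659 characters left out ...]
gbbWWWWWWWWWWg
248 ggGGgggggggWWWWWWWbbbbbbbbWWWWWbbWWWWWWWWWWg
249 ggGGgggggggWWWWWWWWbbbbWWWWWWgbbbWWWWWWWWWWg
250 ggGGGgggggggWWWWWWWWbbWWWWWgggbbbWWWWWWWWWWg
251 ggGGGggggg#gWWWWWWWWbbWWWWgggbbbWWWWWWWWWWWg
252 gggGGggggggggWWWWWWWWbbbbbbbbbbbWWWWWWWWWWWg
253 gggGGggggg#ggWWWWWWWWWbbbbbbbbWWWWWWWWWWWWWg
254 gggGGgggggg#ggWWWWWWWWWWbbbbbWWWWWWWWWWWWWWg
255 gggGGgggggg#ggWWWWWWWWWWWWWWWWWWWWWWWWWWWWWg
256 ggggGgggggg##gWWWWWWWWWWWWWWWWWWWWWWWWWWWWWg
257 gggggggggggg#ggWWWWWWWWWWWWWWWWWWWWWWWWWWWWg
258 ggggggggggg##ggWWWWWWWWWWWWWWWWWWWWWWWWWWWWg
259 gggggg#gggg##ggWWWWWWWWWWWWWWWWWWWWWWWWWWWWg
260 gggggggggggg##ggWWWWWWWWWWWWWWWWWWWWWWWWWWWg
261 gggggggggggg##ggWWWWWWWWWWWWWWWWWWWWWWWWWWWg
```

```bash
python3 -m pendant '[{"jaw":0.9,"tx":0,"ty":-0.0009,"tz":0.0018,"ax":0,"ay":0,"az":0},{"jaw":0.9,"tx":0,"ty":-0.0009,"tz":0.0018,"ax":0,"ay":0,"az":0},{"jaw":0.9,"tx":0,"ty":-0.0009,"tz":0.0018,"ax":0,"ay":0,"az":0},{"jaw":0.9,"tx":0,"ty":-0.0009,"tz":0.0018,"ax":0,"ay":0,"az":0},{"jaw":0.9,"tx":0,"ty":-0.0009,"tz":0.0018,"ax":0,"ay":0,"az":0},{"jaw":0.9,"tx":0,"ty":-0.0009,"tz":0.0018,"ax":0,"ay":0,"az":0},{"jaw":0.9,"tx":0,"ty":-0.0009,"tz":0.0018,"ax":0,"ay":0,"az":0},{"jaw":0.9,"tx":0,"ty":-0.0009,"tz":0.0018,"ax":0,"ay":0,"az":0}]' 60
python3 - <<'E'
from h import *
rel([.5838,-.0275,.248],.6);s=read_state();print(s['wrist_force'],abs(s['qvel']).max())
# rotor/key yaw from the top view: light rotor face inside the collar, z=.08
t=grab('top');m=hsv(t,(0,0,90),(180,70,255));k=np.zeros_like(m);k[246:252,266:278]=m[246:252,266:278]
p=cv2.findNonZero(k);w=world(t,p,.08)*1000;print(cv2.fitLine(w,cv2.DIST_L2,0,.1,.1).ravel())
# tip height: tip lower edge triangulated from scene + wrist
E
```

```text
time: 18.4
tool_pos: [0.5839, -0.0276, 0.2472]
tool_rot: [1.0, 0.005, 0.0, -0.0]
wrist_force: [0.3, 0.1, -2.6]
gripper_width: 0.274
grasp_force: 59.3
t 18.4 pos [ 0.5839 -0.0276  0.2472] psi 0.62 | txyz [-0.0001 -0.0001 -0.0008] axyz [-0.     -0.      0.0002] rows 1.0
[ 0.34731989  0.11861251 -2.61620753] 0.0022728719749553843
[ 3.6676207e-01 -9.3031478e-01  5.1635284e+02  1.1917250e+02]
```

Steady and aligned. The rotor's visible face lies about -60 to -68 degrees, i.e. ON. I'll hand it in.

```bash
python3 -c "
from bench import *
print(job_done())"
```

```text
the job is handed in; nothing more can be done
None
```

I handed the job in at about 18.5 s. By my measurements the blue key is fully down in the switch, turned to its ON stop and released, and the tester is held steady about 8 mm above the transformer's centre; the hand-in gave no verdict.

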